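# Close down the hand-building bench

### The job

Close the hand-building bench down for the night: hang every clay paddle that is lying about on a screw of its own on the sloping tool board, its keyhole over the screw head, flat on the board and pulled down so that it is locked. Press the paper trimmer's sprung arm down until its catch holds it. With that done, cut the power last of all: run a fingertip along the switch box and sweep all six toggles off in one drag, without lifting away from the row halfway, and leave the sponge and the steel rib that lie among the things where they are.

Things in the scene. Friction and masses are not known exactly. Their poses are not given: they have to be found in the camera images.
- paddle1: wooden clay paddle, one of up to four alike (None if absent): flat, 12 mm thick, 172 mm long, 85 g, lying underside down. Origin: on the underside, 85 mm from the blade's end; x runs along it towards the handle end, z up. Blade 54 mm wide (x -85 to 4 mm); handle 40 mm wide (x 4 to 87 mm), solid to grip across at x 10 to 45 mm; keyhole through the handle end, see its seat
- paddle1_seat (a point): point in paddle1's keyhole, on the underside (paddle x 76 mm), that sits on the screw's foot when locked. Keyhole: wide eight-sided part 22 mm across centred at x 58 mm (only there the head passes), then a 10 mm wide slot towards the handle end, with a flared mouth, stopping at x 79.5 mm. Hang it underside to the board, handle end up the slope
- paddle2: wooden clay paddle, one of up to four alike (None if absent): flat, 12 mm thick, 172 mm long, 85 g, lying underside down. Origin: on the underside, 85 mm from the blade's end; x runs along it towards the handle end, z up. Blade 54 mm wide (x -85 to 4 mm); handle 40 mm wide (x 4 to 87 mm), solid to grip across at x 10 to 45 mm; keyhole through the handle end, see its seat
- paddle2_seat (a point): point in paddle2's keyhole, on the underside (paddle x 76 mm), that sits on the screw's foot when locked. Keyhole: wide eight-sided part 22 mm across centred at x 58 mm (only there the head passes), then a 10 mm wide slot towards the handle end, with a flared mouth, stopping at x 79.5 mm. Hang it underside to the board, handle end up the slope
- paddle3: wooden clay paddle, one of up to four alike (None if absent): flat, 12 mm thick, 172 mm long, 85 g, lying underside down. Origin: on the underside, 85 mm from the blade's end; x runs along it towards the handle end, z up. Blade 54 mm wide (x -85 to 4 mm); handle 40 mm wide (x 4 to 87 mm), solid to grip across at x 10 to 45 mm; keyhole through the handle end, see its seat
- paddle3_seat (a point): point in paddle3's keyhole, on the underside (paddle x 76 mm), that sits on the screw's foot when locked. Keyhole: wide eight-sided part 22 mm across centred at x 58 mm (only there the head passes), then a 10 mm wide slot towards the handle end, with a flared mouth, stopping at x 79.5 mm. Hang it underside to the board, handle end up the slope
- paddle4: wooden clay paddle, one of up to four alike (None if absent): flat, 12 mm thick, 172 mm long, 85 g, lying underside down. Origin: on the underside, 85 mm from the blade's end; x runs along it towards the handle end, z up. Blade 54 mm wide (x -85 to 4 mm); handle 40 mm wide (x 4 to 87 mm), solid to grip across at x 10 to 45 mm; keyhole through the handle end, see its seat
- paddle4_seat (a point): point in paddle4's keyhole, on the underside (paddle x 76 mm), that sits on the screw's foot when locked. Keyhole: wide eight-sided part 22 mm across centred at x 58 mm (only there the head passes), then a 10 mm wide slot towards the handle end, with a flared mouth, stopping at x 79.5 mm. Hang it underside to the board, handle end up the slope
- tool_board: plywood tool board, 320 mm wide, 250 mm from lower to upper edge, fixed, sloping 35 degrees up away from the robot. Origin: centre of its face, 95 mm above the table; x runs up the slope, y along the width (left), z straight out of the face. Lip 10 mm high along the lower edge. Four screws in a row near the top, 78 mm apart. A paddle does not surely slide down by itself: pull it
- screw1 (a point): foot of a screw's shank on the face of the tool board (board x 85, y 117 mm). The screw stands square to the face: shank 6 mm thick up to 14.5 mm, then a round head 16 mm across, its top 19 mm above the face
- screw2 (a point): foot of a screw's shank on the face of the tool board (board x 85, y 39 mm). The screw stands square to the face: shank 6 mm thick up to 14.5 mm, then a round head 16 mm across, its top 19 mm above the face
- screw3 (a point): foot of a screw's shank on the face of the tool board (board x 85, y -39 mm). The screw stands square to the face: shank 6 mm thick up to 14.5 mm, then a round head 16 mm across, its top 19 mm above the face
- screw4 (a point): foot of a screw's shank on the face of the tool board (board x 85, y -117 mm). The screw stands square to the face: shank 6 mm thick up to 14.5 mm, then a round head 16 mm across, its top 19 mm above the face
- switch_box: grey metal switch box, 270 x 86 x 45 mm, fixed, six steel toggles in a row along the middle of its top. Origin: centre of its underside; x runs along the row from switch1 to switch6, the way the switches are thrown off; z up. A shut fingertip drawn along +x with its end 27 to 31 mm above the box's top throws each bat and passes over it
- switch1 (a joint): long-bat toggle 1 of 6 (box x -95, y 0 mm), hinged across the row at the box's top face; rad. 0 is on: leans 14 degrees to -x of the box; 0.87 is off: leans 36 degrees to +x. Snaps over past 0.435, takes about 1 N at the tip, springs a little beyond off. Bat 8 mm thick, round end 34 mm from the hinge: 33 mm above the box when on, 34 upright, 28.5 when off
- switch2 (a joint): long-bat toggle 2 of 6 (box x -57, y 0 mm), hinged across the row at the box's top face; rad. 0 is on: leans 14 degrees to -x of the box; 0.87 is off: leans 36 degrees to +x. Snaps over past 0.435, takes about 1 N at the tip, springs a little beyond off. Bat 8 mm thick, round end 34 mm from the hinge: 33 mm above the box when on, 34 upright, 28.5 when off
- switch3 (a joint): long-bat toggle 3 of 6 (box x -19, y 0 mm), hinged across the row at the box's top face; rad. 0 is on: leans 14 degrees to -x of the box; 0.87 is off: leans 36 degrees to +x. Snaps over past 0.435, takes about 1 N at the tip, springs a little beyond off. Bat 8 mm thick, round end 34 mm from the hinge: 33 mm above the box when on, 34 upright, 28.5 when off
- switch4 (a joint): long-bat toggle 4 of 6 (box x 19, y 0 mm), hinged across the row at the box's top face; rad. 0 is on: leans 14 degrees to -x of the box; 0.87 is off: leans 36 degrees to +x. Snaps over past 0.435, takes about 1 N at the tip, springs a little beyond off. Bat 8 mm thick, round end 34 mm from the hinge: 33 mm above the box when on, 34 upright, 28.5 when off
- switch5 (a joint): long-bat toggle 5 of 6 (box x 57, y 0 mm), hinged across the row at the box's top face; rad. 0 is on: leans 14 degrees to -x of the box; 0.87 is off: leans 36 degrees to +x. Snaps over past 0.435, takes about 1 N at the tip, springs a little beyond off. Bat 8 mm thick, round end 34 mm from the hinge: 33 mm above the box when on, 34 upright, 28.5 when off
- switch6 (a joint): long-bat toggle 6 of 6 (box x 95, y 0 mm), hinged across the row at the box's top face; rad. 0 is on: leans 14 degrees to -x of the box; 0.87 is off: leans 36 degrees to +x. Snaps over past 0.435, takes about 1 N at the tip, springs a little beyond off. Bat 8 mm thick, round end 34 mm from the hinge: 33 mm above the box when on, 34 upright, 28.5 when off
- trimmer: paper trimmer (guillotine), fixed: grey bed 260 x 150 x 20 mm. Origin: centre of the bed's underside, x away from the robot, y left, z up. Its cutting arm is hinged at x 115, y -64, z 34 mm about the y axis and reaches towards -x; black round grip 24 mm thick, 175 to 235 mm from the hinge, its middle 3 mm above the arm's centre line (line through the hinge)
- trimmer_grip (a point): point in the middle of the trimmer arm's grip, 205 mm from the hinge. Arm up: it rises 43 degrees (0.75 rad) from the hinge towards the robot, grip 176 mm above the table; latched down: arm level, grip 37 mm above the table. Sprung up: takes about 5 N down on the grip, easing off, and for the last 6 degrees it snaps down and stays; let go short of that it springs back up
- sponge: yellow sponge block, 60 x 38 x 30 mm; origin: centre of the underside; not part of the job, to be left where it is
- rib: flat steel rib (scraper) with round ends, 120 x 44 x 4 mm; origin: centre of the underside; not part of the job, to be left where it is

How it is judged:
By the outcome, as a careful person would: the job done as asked, in the order asked, and still so for the second after the job is handed in, with the robot touching nothing.
Of paddle1, paddle2, paddle3, paddle4 only 3 to 4 are there at a start; the rules pass over those that are not, and their reading is None.
At some moment in a run one of paddle1, paddle2, paddle3, paddle4 may be knocked a few centimetres aside while the robot is not near it.
Once in a run the grip may slacken for a moment while it holds something.
It also fails if it takes over 210 s, if anything falls off the work surface, if the arm or the gripper's body presses on something with over 40 N, if the wrist force passes 120 N, or if a joint passes its speed limit or range.

### The arm

A 7-joint arm with a two-finger parallel gripper is mounted at the origin on the work surface. World frame = base frame: x ahead of the robot, y to its left, z up, the work surface at z = 0. Lengths are in m, angles in rad, forces in N, time in s.
With the tool pointing down it reaches from about 0.35 to 0.9 m from the base axis. Payload 19.9 kg.
Tool frame: the origin (TCP) lies between the finger pads, 19 mm behind the fingertips; this is the grasp point; z points along the fingers, y is the line along which they close (so a half turn about z gives the same grasp; the last joint's range is limited). The gripper opens to 94 mm and grips with 3 to 60 N. Pads are 16 mm wide; open, the fingers measure 119 mm over their backs; the gripper's body (75 mm by 177 mm) begins 78 mm behind the grasp point.
Start: joints at [1.278, 0.417, -0.01, 1.614, 0.005, 1.111, -0.053], TCP at [0.155, -0.605, 0.224] pointing down, gripper open.
Joint ranges: [-2.81, 2.81], [-0.39, 2.02], [-1.27, 1.25], [0.06, 2.57], [-1.19, 4.33], [0.19, 2], [-2.82, 2.82]. Speed limits (rad/s): [1.89, 1.89, 2.39, 2.39, 3.01, 3.01, 3.01].

### API

Orientations are given as a 3x3 rotation matrix whose columns are the frame's x, y, z axes.
In Python, from rig import robot, imaging, monitor gives the robot as it stands (robot), with the cameras (imaging) and the readings (monitor). Calls block until the motion is done:
- robot.move_ptp(position, orientation): joint-space move of the TCP to a pose.
- robot.move_linear(position, velocity=0.15, frame=None, threshold=None): straight line of the TCP; frame=None keeps the orientation; velocity is the mean speed in m/s. With threshold (N) it stops when the force on the tool has changed by that much, and returns True; else False.
- robot.goto_joints(angles): joint-space move.
- robot.gripper_to(opening): finger opening in m; the grip force is fixed at half the most; returns when the fingers have stopped.
- robot.pause(seconds).
- robot.ik(position, orientation): joint angles nearest the present ones, or None.
- monitor.get_state(): the state.
- imaging.grab_frame(name): name is "side" or "top"; returns the picture (480x640x3 uint8, red, green, blue); there is no depth.
- imaging.camera_info(name): a dict with "fx", "fy", "cx", "cy" (pixels), "rvec" (rotation vector, rad) and "tvec" (3), from world to camera coordinates, as OpenCV has them. Camera axes: x right, y down, z forward; pixel columns grow to the right and rows downward; lengths in m; the calibration is good to about 2 mm. A picture is of the moment at which its call begins. camera_info takes no time and is no camera call.
A pose or a line that the arm cannot do raises robot.PlanningError and nothing moves.
- robot.sign_off(): hands the job in; it is judged then, once.
The state is a dict: "time": time; "qpos": joint angles; "joint_vel": joint speeds; "effort": joint torques, N m; "ee_pos": TCP position; "tool_rot": TCP orientation; "force": force on the tool from outside, world axes, zero at the start; "moment": the same for the moment, N m; "opening": finger opening in m; "grasp_force": force on a finger pad.
Only numpy, scipy, OpenCV 4.12 (cv2) and the standard library are available. Lean on these libraries where they do the work, as an engineer would, in place of code of your own. Each camera call takes 0.05 s, during which the arm holds its last target. There are 200 camera calls.

## Working session

There is one attempt and no reset: what is moved stays moved. The work goes in short steps, each a Python script; the robot and the scene stay as the last script left them, time stands still between calls to the robot, and variables do not carry over. Pictures are saved under pics/ and viewed, at most 14 in all, crops included, and the job is handed in when it is done.

```bash
ls; mkdir -p pics
python3 - <<'E'
from rig import robot, imaging, monitor
import cv2
for n in("side","top"):
    im=imaging.grab_frame(n); cv2.imwrite(f"pics/{n}0.png",im[:,:,::-1]); 
    print(n,imaging.camera_info(n))
s=monitor.get_state();print(s['time'],s['ee_pos'],s['tool_rot'],s['opening'],s['force'])
E
```

```text
pics
rig.py
side {'fx': 608.4335705145304, 'fy': 608.4335705145304, 'cx': 318.91016637731525, 'cy': 231.75476298519106, 'rvec': array([ 1.02949196, -2.45436781,  1.01279166]), 'tvec': array([0.37776878, 0.38232064, 1.09848591])}
top {'fx': 597.2031994551859, 'fy': 597.2031994551859, 'cx': 331.2185224203865, 'cy': 236.37967849780335, 'rvec': array([ 2.16277444, -2.14204184,  0.10636377]), 'tvec': array([0.00885907, 0.57224431, 1.42707584])}
0.1 [ 0.15503246 -0.60514865  0.22372246] [[ 9.68707907e-01  2.48203302e-01 -3.33307744e-04]
 [ 2.48203516e-01 -9.68707375e-01  1.01837576e-03]
 [-7.01134423e-05 -1.06923681e-03 -9.99999426e-01]] 0.09424197550265255 [0.64723111 0.24266441 0.41416916]
```

View pics/top0.png

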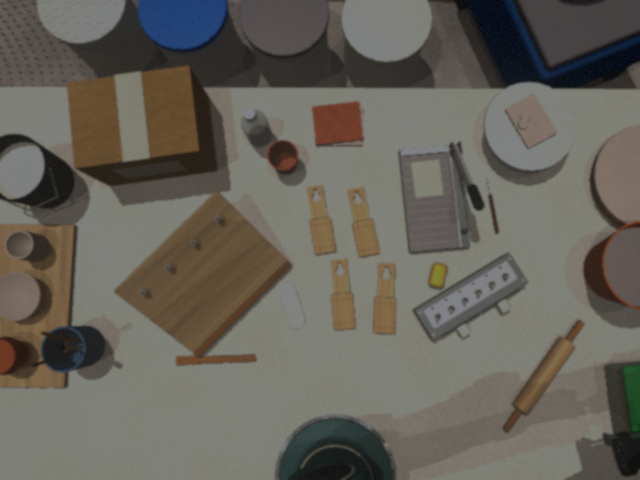

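View pics/side0.png

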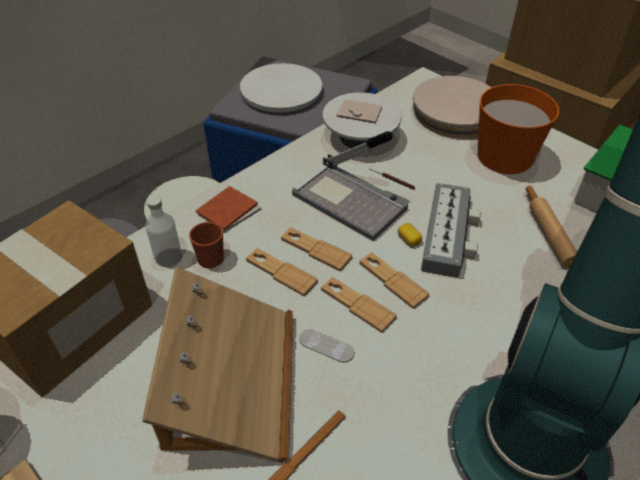

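The top picture shows four paddles around (320,220), (363,222), (342,295) and (385,298), all with the handle end away from the robot. It also shows the board at (203,275) with its screws, the trimmer at (435,200), the switch box at (470,297), the sponge at (438,275) and the rib at (291,303). The side view confirms this, with the trimmer's arm up. Next I take enlarged crops with a pixel grid.

Run:
```python
import cv2,numpy as np
def crop(src,out,x0,y0,x1,y1,s):
    im=cv2.imread(src)[y0:y1,x0:x1]
    im=cv2.resize(im,None,fx=s,fy=s,interpolation=cv2.INTER_CUBIC)
    im=np.clip(im*1.7,0,255).astype(np.uint8)
    for x in range((x0+9)//10*10,x1,10):
        X=int((x-x0+.5)*s); cv2.line(im,(X,0),(X,im.shape[0]),(255,255,0) if x%50==0 else (150,150,150),1) if x%50==0 else [cv2.circle(im,(X,int((y-y0+.5)*s)),1,(255,0,255),-1) for y in range((y0+9)//10*10,y1,10)]
        if x%20==0: cv2.putText(im,str(x),(X-12,10),0,.4,(0,0,255),1)
    for y in range((y0+9)//10*10,y1,10):
        Y=int((y-y0+.5)*s)
        if y%50==0: cv2.line(im,(0,Y),(im.shape[1],Y),(255,255,0),1)
        if y%20==0: cv2.putText(im,str(y),(0,Y+4),0,.4,(0,0,255),1)
    print(im.shape); cv2.imwrite(out,im)
crop("pics/top0.png","pics/c1.png",108,185,300,365,3.3)
crop("pics/side0.png","pics/c2.png",140,262,345,462,3)
crop("pics/top0.png","pics/c3.png",395,138,535,345,2.85)
crop("pics/side0.png","pics/c4.png",285,125,490,280,3.8)
a=cv2.imread("pics/c3.png")
```

```text
(594, 634, 3)
(600, 615, 3)
(590, 399, 3)
(589, 779, 3)
```

View pics/c1.png

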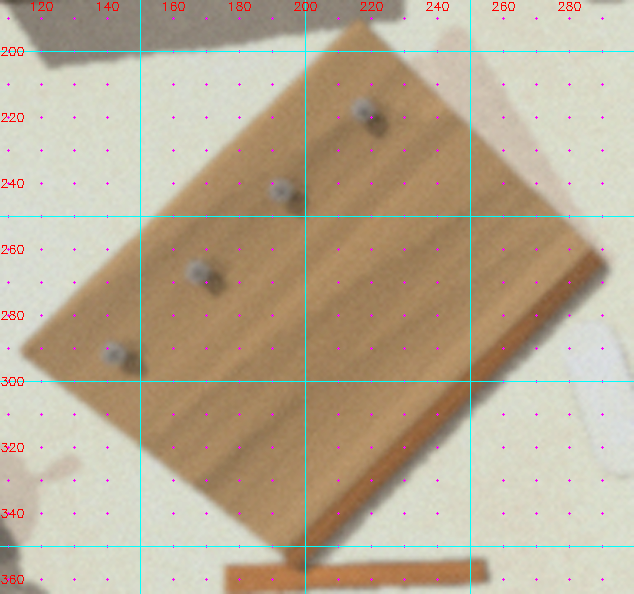

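View pics/c2.png

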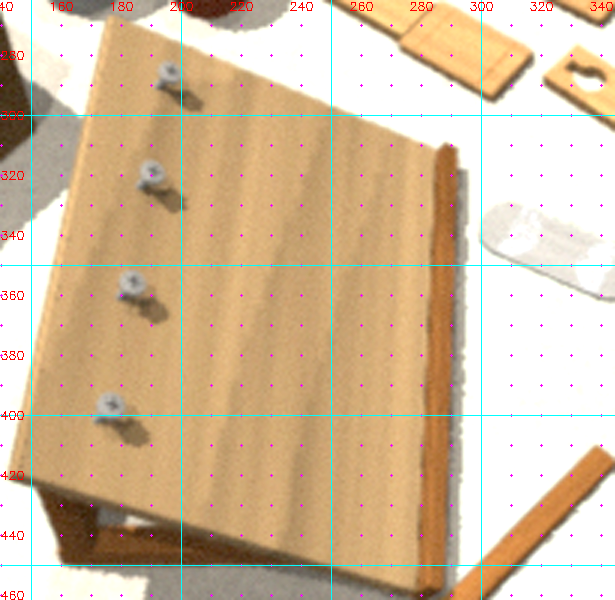

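View pics/c3.png

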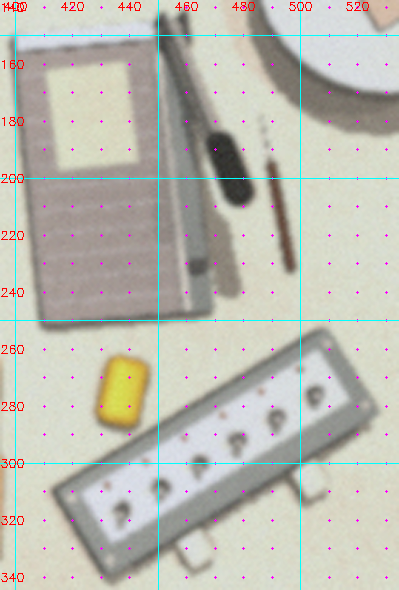

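View pics/c4.png

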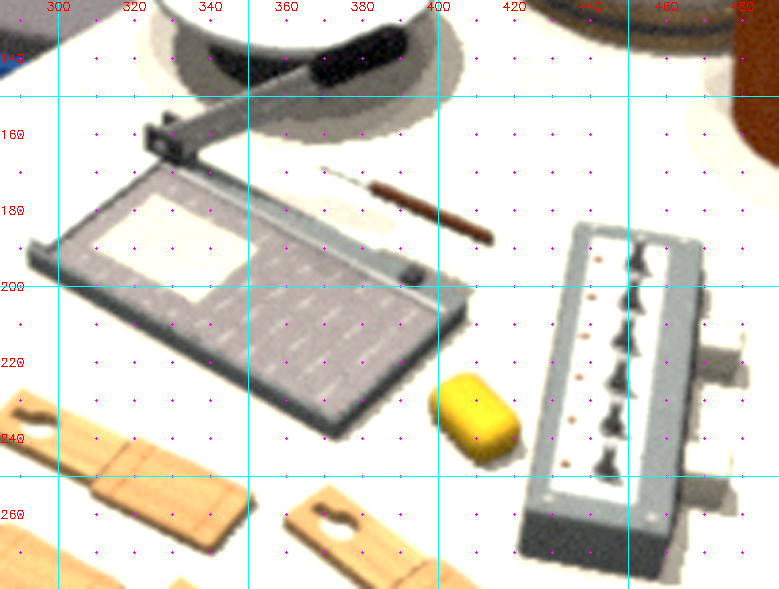

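```bash
cat > vis.py <<'E'
import numpy as np,cv2
from scipy.optimize import least_squares,minimize
from rig import robot, imaging, monitor
CI={n:imaging.camera_info(n) for n in("top","side")}
def K(n): c=CI[n]; return np.array([[c['fx'],0,c['cx']],[0,c['fy'],c['cy']],[0,0,1]])
def proj(n,P): return cv2.projectPoints(np.asarray(P,float).reshape(-1,1,3),CI[n]['rvec'],CI[n]['tvec'],K(n),None)[0].reshape(-1,2)
def PM(n): return K(n)@np.c_[cv2.Rodrigues(CI[n]['rvec'])[0],CI[n]['tvec']]
def tri(a,b):
    X=cv2.triangulatePoints(PM("top"),PM("side"),np.array(a,float).T.reshape(2,-1),np.array(b,float).T.reshape(2,-1)); return (X[:3]/X[3]).T
def Rz(a): return np.array([[np.cos(a),-np.sin(a),0],[np.sin(a),np.cos(a),0],[0,0,1]])
T=np.radians(35); TILT=np.array([[np.cos(T),0,-np.sin(T)],[0,1,0],[np.sin(T),0,np.cos(T)]])
def board(p): return Rz(p[2])@TILT,np.array([p[0],p[1],p[3] if len(p)>3 else .095])
E
cat > fit1.py <<'E'
from vis import *
np.set_printoptions(precision=4,suppress=True)
ht=[(142.3,291.8),(167.5,266.9),(192.7,242.1),(217.2,217.2)]
hs=[(176.5,396.5),(183.8,356.2),(190.2,319.5),(196.2,285.5)]
print("heads tri\n",tri(ht,hs))
bp=[[.085,y,.018] for y in(.117,.039,-.039,-.117)]
ct=[(216.6,190.6),(113.6,290.6)]; cs=[(176.2,266.5),(142.8,420.8)]
cp=[[.125,-.16,0],[.125,.16,0]]
M=np.array(bp+cp)
def r(p):
    R,t=board(p); W=M@R.T+t
    return np.r_[(proj("top",W)-np.array(ht+ct)).ravel(),(proj("side",W)-np.array(hs+cs)).ravel()]
for x0 in([.5,.3,.7],[.5,.3,.7,.095]):
    s=least_squares(r,x0,loss='soft_l1'); print("board",s.x,np.abs(r(s.x)).round(1))
bt=[(412.7,309.8),(433.1,342.1),(526.8,281.4),(507.5,252.2)]
bs=[(423.2,257.4),(460,265.8),(469.5,187.7),(436.3,183.2)]
print("box tri\n",tri(bt,bs))
C=np.array([[-.135,.043,.045],[-.135,-.043,.045],[.135,-.043,.045],[.135,.043,.045]])
f=lambda p:np.r_[(proj("top",C@Rz(p[2]).T+[p[0],p[1],0])-bt).ravel(),(proj("side",C@Rz(p[2]).T+[p[0],p[1],0])-bs).ravel()]
s=least_squares(f,[.5,-.3,-1],loss='soft_l1'); print("box",s.x,f(s.x).round(1)); b=s.x
for fl in(0,np.pi):
    for u in(-.095,.095):
        W=np.array([[u,0,.045],[u-.034*np.sin(np.radians(14)),0,.045+.034*np.cos(np.radians(14))]])@Rz(b[2]+fl).T+[b[0],b[1],0]
        print(fl,u,proj("top",W).ravel(),proj("side",W).ravel())
# trimmer grip/hinge, c3/c4 readings
g=tri([(470.8,184.7),(480,207)],[(369.5,142.5),(390,136)]);print("grip ends",g)
# paddles: colour masks
for n in("top","side"):
    im=cv2.imread(f"pics/{n}0.png"); hsv=cv2.cvtColor(im,cv2.COLOR_BGR2HSV)
    m=cv2.inRange(hsv,(5,70,60),(25,255,255)); k,l,st,c=cv2.connectedComponentsWithStats(m)
    print(n,[(i,st[i].tolist(),c[i].round(1).tolist()) for i in range(1,k) if 300<st[i][4]<4000])
E
python3 fit1.py
```

```text
heads tri
 [[0.43   0.4315 0.1574]
 [0.4859 0.3776 0.1562]
 [0.5422 0.3233 0.1553]
 [0.5984 0.269  0.1573]]
board [0.472  0.3083 0.7992] [0.7 0.1 0.5 0.1 0.5 0.2 0.  0.7 0.3 0.1 0.6 1.3 0.2 0.3 0.2 0.5 0.1 0.7
 0.2 0.  0.  0.9 0.7 1.8]
board [0.473  0.3082 0.799  0.0923] [0.3 0.3 0.1 0.2 0.2 0.  0.3 0.4 0.6 0.2 0.1 0.9 0.2 0.7 0.3 0.1 0.1 0.1
 0.2 0.6 0.1 0.2 0.7 1.4]
box tri
 [[ 0.3952 -0.1824  0.0491]
 [ 0.3229 -0.2288  0.0422]
 [ 0.4653 -0.456   0.0435]
 [ 0.5354 -0.4121  0.0417]]
box [ 0.4295 -0.3193 -1.0155] [-0.1  0.5 -1.2 -0.5  0.8  1.   0.3 -0.4 -0.7  1.4  1.5 -0.1  0.1 -0.4
 -1.1 -1.2]
0 -0.095 [436.4694 317.1086 435.704  319.2024] [443.6356 249.3895 445.4795 241.8239]
0 0.095 [503.6524 275.6735 504.4844 276.7722] [450.9718 194.9256 452.7974 186.9555]
3.141592653589793 -0.095 [503.6524 275.6735 510.3996 273.1231] [450.9718 194.9256 453.3708 182.6566]
3.141592653589793 0.095 [436.4694 317.1086 441.693  315.5078] [443.6356 249.3895 446.1686 236.6571]
grip ends [[ 0.6765 -0.3042  0.1505]
 [ 0.6198 -0.3122  0.1951]]
top [(3, [312, 102, 51, 43, 1867], [337.2, 122.9]), (4, [266, 1
[... 156 characters left out ...]
], [616.0, 260.7]), (15, [331, 259, 25, 71, 1238], [341.8, 298.4]), (17, [373, 263, 23, 71, 1273], [384.7, 302.3]), (35, [503, 321, 81, 111, 1963], [543.1, 375.6])]
side [(164, [490, 49, 150, 60, 1806], [570.1, 81.9]), (357, [526, 185, 51, 83, 1417], [551.2, 227.2]), (358, [189, 186, 68, 62, 1779], [222.6, 212.5]), (362, [398, 223, 24, 24, 349], [409.7, 234.7]), (364, [281, 227, 71, 44, 1208], [317.8, 248.6]), (368, [246, 248, 72, 48, 1314], [283.2, 271.7]), (371, [0, 252, 60, 86, 2711], [19.7, 296.0]), (372, [360, 252, 69, 56, 1369], [395.2, 280.6]), (390, [321, 277, 75, 55, 1506], [360.2, 304.7]), (435, [268, 411, 77, 69, 1013], [307.3, 447.6]), (447, [0, 460, 40, 20, 457], [20.4, 472.4])]
```

```bash
cat > pad.py <<'E'
from vis import *
S=8
OUT=np.array([[-85,-27],[4,-27],[4,-20],[87,-20],[87,20],[4,20],[4,27],[-85,27]])/1e3
a=np.radians(np.arange(22.5,360,45)); HOLE=np.c_[58+11.9*np.cos(a),11.9*np.sin(a)]/1e3
SLOT=np.array([[58,-5],[79.5,-5],[79.5,5],[58,5]])/1e3
def render(n,p,roi):
    x0,y0,w,h=roi; m=np.zeros((h*S,w*S),np.uint8)
    def pr(o,z): return ((proj(n,np.c_[o,np.full(len(o),z)]@Rz(p[2]).T+[p[0],p[1],0])+.5-[x0,y0])*S).round().astype(np.int32)
    t,b=pr(OUT,.012),pr(OUT,0)
    cv2.fillPoly(m,[b],1)
    for i in range(len(t)):
        j=(i+1)%len(t); cv2.fillConvexPoly(m,cv2.convexHull(np.array([t[i],t[j],b[j],b[i]])),1)
    cv2.fillPoly(m,[t],1)
    k=[]
    for z in(.012,0):
        q=np.zeros_like(m); cv2.fillPoly(q,[pr(HOLE,z)],1); cv2.fillPoly(q,[pr(SLOT,z)],1); k.append(q)
    m[(k[0]&k[1])>0]=0
    return cv2.resize(m.astype(np.float32),(w,h),interpolation=cv2.INTER_AREA)
def mask(im): # im BGR
    return cv2.inRange(cv2.cvtColor(im,cv2.COLOR_BGR2HSV),(5,70,60),(25,255,255))
def fit(ims,p0,views=("top","side")):
    data=[]
    for n in views:
        c=proj(n,[[p0[0],p0[1],0]])[0].astype(int); roi=(c[0]-48,c[1]-48,96,96)
        m=mask(ims[n])[roi[1]:roi[1]+96,roi[0]:roi[0]+96]
        k,l=cv2.connectedComponents(m); v=l[render(n,p0,roi)>.5]; v=v[v>0]
        m=(l==np.bincount(v).argmax()).astype(np.float32) if len(v) else m*0.
        data.append((n,roi,m))
    def cost(p):
        c=0
        for n,roi,m in data:
            r=render(n,p,roi); c+=1-np.minimum(r,m).sum()/np.maximum(r,m).sum()
        return c/len(data)
    best=None
    for d in(0,.01,-.01):
        q=[p0[0]+d,p0[1],p0[2]]
        s=minimize(cost,q,method='Nelder-Mead',options=dict(initial_simplex=[q,[q[0]+.01,*q[1:]],[q[0],q[1]+.01,q[2]],[*q[:2],q[2]+.1]],xatol=1e-4,fatol=1e-4))
        if best is None or s.fun<best.fun: best=s
    return best.x,1-best.fun
def grab():
    return {n:imaging.grab_frame(n)[:,:,::-1].copy() for n in("top","side")}
def guess(ct,h=.006):
    # world xy from top-view pixel at height h
    n="top";R=cv2.Rodrigues(CI[n]['rvec'])[0];t=CI[n]['tvec']
    d=R.T@np.linalg.inv(K(n))@[ct[0],ct[1],1]; o=-R.T@t
    return (o+d*(h-o[2])/d[2])[:2]
E
cat > f2.py <<'E'
from pad import *
np.set_printoptions(precision=4,suppress=True)
ims={n:cv2.imread(f"pics/{n}0.png") for n in("top","side")}
for c in((320.4,223.7),(362.9,225.5),(341.8,298.4),(384.7,302.3)):
    g=guess(c); p0=[*g,0.1]
    for v in(("top","side"),("top",),("side",)): print(v,*fit(ims,p0,v))
E
python3 f2.py
python3 - <<'E'
from vis import *
np.set_printoptions(precision=4,suppress=True)
# hole triangulation check: paddle lower pair keyhole centres, + trimmer fit
tt=[(408.5,252.6),(469.2,247.3),(451.7,143)];ts=[(372.7,238),(407.4,202.5),(329.2,162.7)]
print(tri(tt,ts))
M=np.array([[-.13,.075,.02],[-.13,-.075,.02],[.115,-.064,.034]])
G=lambda a,l:[.115-l*np.cos(a)-.003*np.sin(a),-.064,.034+l*np.sin(a)+.003*np.cos(a)]
M=np.r_[M,[G(.75,.175),G(.75,.235)]]
tt+=[(470.8,184.7),(480,207)];ts+=[(369.5,142.5),(390,136)]
f=lambda p:np.r_[(proj("top",M@Rz(p[2]).T+[p[0],p[1],0])-tt).ravel(),(proj("side",M@Rz(p[2]).T+[p[0],p[1],0])-ts).ravel()]
s=least_squares(f,[.65,-.25,0],loss='soft_l1');print("trimmer",s.x,f(s.x).round(1))
for a in(.75,0): print(np.array(G(a,.205))@Rz(s.x[2]).T+[*s.x[:2],0])
from rig import robot, imaging, monitor
p=[.473,.308,.799];R,t=board(p)
for sg in(1,-1):
  Rt=np.c_[sg*R[:,0],-sg*R[:,1],-R[:,2]]
  for y in(.117,.039,-.039,-.117):
    for x in(.054-.018-.0+.0,): 
      print(sg,y,[robot.ik(t+R@np.array([x+dx,y,.022+h]),Rt) for dx,h in((0,.08),(0,0),(.018,0))][1:])
E
```

```text
('top', 'side') [0.6177 0.0444 0.1746] 0.9287528693675995
('top',) [0.6173 0.0444 0.1747] 0.940169095993042
('side',) [0.618  0.0446 0.1755] 0.9195147752761841
('top', 'side') [ 0.6136 -0.0617  0.2088] 0.9268014132976532
('top',) [ 0.6129 -0.0617  0.2088] 0.9385061264038086
('side',) [ 0.6133 -0.0621  0.2082] 0.9185590744018555
('top', 'side') [ 0.4322 -0.0116  0.0955] 0.9322959184646606
('top',) [ 0.4322 -0.0116  0.0951] 0.9425233602523804
('side',) [ 0.4328 -0.0111  0.0896] 0.9226456880569458
('top', 'side') [ 0.4235 -0.1184 -0.0447] 0.9319510459899902
('top',) [ 0.4232 -0.1184 -0.0471] 0.9478910565376282
('side',) [ 0.4239 -0.118  -0.0466] 0.9186912178993225
[[ 0.5359 -0.1766  0.0116]
 [ 0.5504 -0.323   0.0225]
 [ 0.8044 -0.2892  0.0239]]
trimmer [ 0.6729 -0.2353  0.1172] [ 0.2  0.1  0.3 -1.2  1.4  5.3 -0.2  5.4 -2.7 -0.8  0.3 -2.2  0.2 -0.
 -1.3 -1.1  1.4  0.8 -2.7  0.3]
[ 0.6436 -0.3032  0.1759]
[ 0.591  -0.3094  0.037 ]
1 0.117 [None, None]
1 0.039 [None, array([ 0.1378,  0.384 , -0.914 ,  2.2163,  1.309 ,  0.2196, -2.65  ])]
1 -0.039 [array([ 0.4514,  0.5187, -1.0919,  2.1985,
[... 173 characters left out ...]
-0.2705]), array([-0.0066,  0.3606, -0.3682,  2.097 , -0.7423,  0.2106, -0.3978])]
-1 0.117 [array([-0.2019,  0.3109, -0.729 ,  2.2784,  1.5608,  0.2292,  0.042 ]), array([-0.0515,  0.3644, -0.9102,  2.236 ,  1.4559,  0.3085,  0.1833])]
-1 0.039 [array([ 0.1464,  0.3825, -0.9113,  2.2543,  1.4669,  0.2054,  0.3374]), array([ 0.1378,  0.384 , -0.914 ,  2.2163,  1.309 ,  0.2196,  0.4916])]
-1 -0.039 [array([ 0.4514,  0.5187, -1.0919,  2.1985,  1.3067,  0.2607,  0.7119]), array([ 0.4309,  0.5158, -1.0894,  2.162 ,  1.2024,  0.2776,  0.805 ])]
-1 -0.117 [array([ 0.5811,  0.5921, -1.0897,  2.1167,  1.0189,  0.267 ,  1.1576]), array([ 0.5569,  0.5882, -1.0876,  2.0822,  0.951 ,  0.2894,  1.21  ])]
```

```bash
cat > act.py <<'E'
from pad import *
np.set_printoptions(precision=4,suppress=True)
BP=[.4725,.3083,.799]; BR,BT=board(BP)
GX=.025; GZ=.0215; SY={1:.117,2:.039,3:-.039,4:-.117}
RT=np.c_[-BR[:,0],BR[:,1],-BR[:,2]]           # tool on board: tool x = -board x
def bw(x,y,z): return BT+BR@np.array([x,y,z])
def st(): return monitor.get_state()
def say(m):
    s=st(); print(m,"t%.1f"%s['time'],s['ee_pos'],"F",s['force'].round(1),"op %.4f gf %.1f"%(s['opening'],s['grasp_force']),flush=True)
def pick(p):
    R=Rz(p[2]); t=np.array([p[0],p[1],0])+R@[GX,0,GZ]
    Rt=np.c_[-R[:,0],R[:,1],-R[:,2]]
    robot.gripper_to(.066)
    robot.move_ptp(t+[0,0,.08],Rt); robot.move_linear(t,.12)
    robot.gripper_to(.02); say("grasped")
    robot.move_linear(t+[0,0,.20],.2); say("lifted")
def over(k,dx=0,dy=0,h=.06):
    # wide part over screw: paddle x58 at board x .085
    robot.move_ptp(bw(.085-.058+GX+dx,SY[k]+dy,GZ+h),RT); say("over")
def local(): s=st(); return BR.T@(s['ee_pos']-BT)-[0,0,GZ]
E
cat > s1.py <<'E'
import sys
from act import *
pick([0.6177,0.0444,0.1746]); over(1)
im=imaging.grab_frame("side")[240:480,120:360,::-1]; cv2.imwrite("pics/o1.png",np.clip(cv2.resize(im,None,fx=2.5,fy=2.5,interpolation=2)*1.5,0,255).astype(np.uint8))
print(st()['qpos'],local())
E
python3 s1.py
```

```text
grasped t5.0 [0.6424 0.0488 0.0217] F [-0.2 -1.2  3. ] op 0.0397 gf 30.0
lifted t6.1 [0.6418 0.0486 0.2203] F [-0.5 -0.2 -1.2] op 0.0393 gf 30.0
over t7.7 [0.3866 0.3868 0.1917] F [-0.6  0.3 -0.3] op 0.0392 gf 30.0
[-0.0487  0.1413 -0.8533  2.2763  0.7464  0.2128  0.8153] [0.0525 0.1162 0.0598]
```

View pics/o1.png

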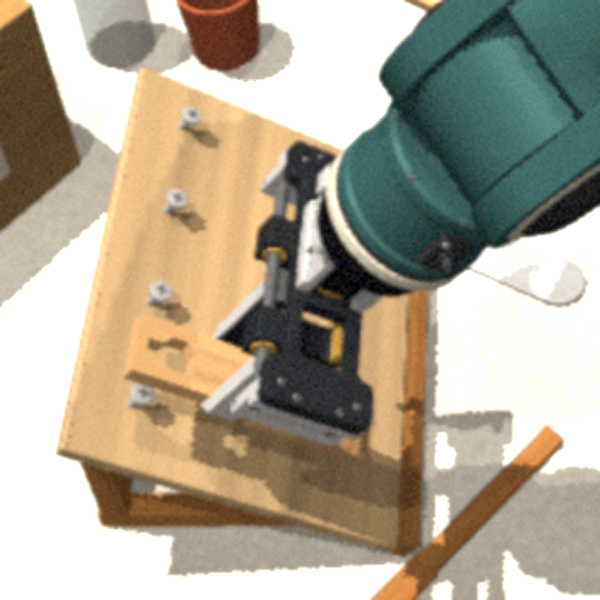

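The paddle is held parallel to the board, 60 mm off it, with its keyhole at crop (165,345) and screw1's head at (142,393). I'll lower it against the face now.

```bash
cat >> act.py <<'E'
def lower(k,dx=0,dy=0):
    x=.085-.058+GX+dx; y=SY[k]+dy
    robot.move_linear(bw(x,y,GZ+.024),.10)
    hit=robot.move_linear(bw(x,y,GZ-.004),.03,threshold=5); print("hit",hit,"local",local()); say("low")
    return local()[2]
def pull(k,dx=0,dy=0):
    l=local(); z=GZ+l[2]
    hit=robot.move_linear(bw(l[0]-.0195,l[1],z-.0005),.04,threshold=14); print("pull hit",hit,"local",local(),"dx",local()[0]-l[0]); say("pulled")
def release():
    robot.gripper_to(.060); l=local(); robot.move_linear(bw(l[0],l[1],l[2]+GZ+.075),.15); say("free")
E
python3 - <<'E'
from act import *
z=lower(1)
if abs(z)<.006: pull(1)
E
```

```text
hit True local [ 0.0521  0.1166 -0.0002]
low t9.0 [0.4102 0.4115 0.1423] F [-0.5  0.7 -0.6] op 0.0393 gf 30.0
pull hit False local [ 0.0332  0.1164 -0.0003] dx -0.018862721952713636
pulled t9.6 [0.3996 0.4003 0.1314] F [-4.5 -4.9 10.9] op 0.0395 gf 30.0
```

Run:
```python
from act import *
l=local(); h=robot.move_linear(bw(l[0]-.006,l[1],GZ+l[2]+.0005),.02,threshold=8); print(h,local(),local()-l); say("p2")
release()
robot.move_ptp([.42,.10,.35],st()['tool_rot'])
i=grab(); 
for n,(x,y,w,hh) in dict(top=(105,180,200,180),side=(130,250,180,220)).items(): cv2.imwrite(f"pics/r_{n}.png",np.clip(cv2.resize(i[n][y:y+hh,x:x+w],(w*2,hh*2),interpolation=2)*1.6,0,255).astype(np.uint8))
a,b=cv2.imread("pics/r_top.png"),cv2.imread("pics/r_side.png"); a=cv2.copyMakeBorder(a,0,80,0,0,0); cv2.imwrite("pics/r1.png",np.hstack([a,b]))
for p in([0.6136,-.0617,.2088],[.4322,-.0116,.0955],[.4235,-.1184,-.0447]): print(*fit(i,p))
```

```text
True [ 0.0326  0.1164 -0.0001] [-0.0006 -0.      0.0002]
p2 t9.8 [0.3992 0.3998 0.1312] F [2.2 3.1 1. ] op 0.0397 gf 30.0
free t11.6 [0.3687 0.3687 0.1918] F [-0.4  0.3 -0.7] op 0.0601 gf 0.0
[ 0.613  -0.0617  0.2086] 0.9252484142780304
[ 0.4324 -0.0118  0.0962] 0.7864517271518707
[ 0.4236 -0.1183 -0.0454] 0.936989426612854
```

View pics/r1.png

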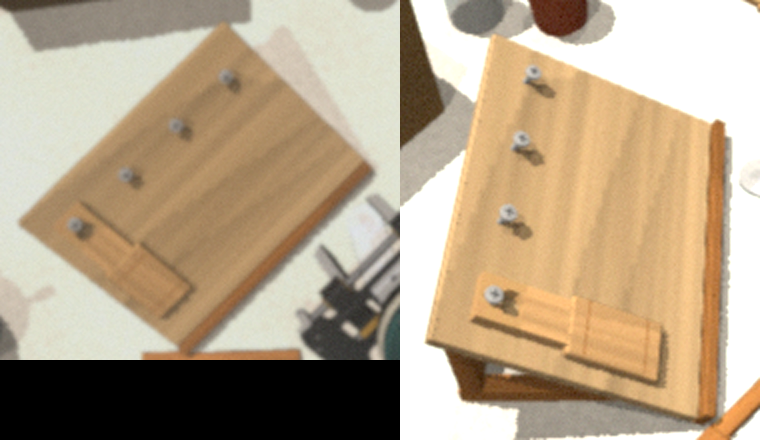

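Paddle 1 is locked on screw1: the head sits at the handle's end in both views, and the paddle lies flat and straight. I'll do the next ones with the same sequence.

```bash
cat >> act.py <<'E'
def refit(p):
    i=grab(); r=[(fit(i,p,v),v) for v in(("top","side"),("top",),("side",))]
    for (x,s),v in r: print(v,x,"%.3f"%s)
    return r[0][0] if r[0][0][1]>.9 else max((a for a,_ in r),key=lambda a:a[1])
def full(p,k):
    p,s=refit(p); assert s>.88
    pick(p); assert .036<st()['opening']<.043
    over(k); z=lower(k); assert abs(z)<.005,z
    pull(k); l=local(); h=robot.move_linear(bw(l[0]-.006,l[1],GZ+l[2]+.0005),.02,threshold=8); print("stop",h,local()-l); say("p2")
    assert h and .036<st()['opening']<.043
    release()
E
python3 - <<'E'
from act import *
full([0.613,-.0617,.2086],2)
E
```

```text
('top', 'side') [ 0.613  -0.0617  0.2086] 0.927
('top',) [ 0.613  -0.0617  0.2081] 0.936
('side',) [ 0.6132 -0.0616  0.2055] 0.920
grasped t16.6 [ 0.6376 -0.0564  0.0218] F [-0.6  1.2  5.2] op 0.0398 gf 30.0
lifted t17.7 [ 0.6369 -0.0564  0.2203] F [-0.2 -0.2 -0.1] op 0.0399 gf 30.0
over t19.3 [0.4425 0.3322 0.1917] F [ 0.6 -0.9 -0.5] op 0.0396 gf 30.0Traceback (most recent call last):
  File "<stdin>", line 2, in <module>
  File "act.py", line 38, in full
    over(k); z=lower(k); assert abs(z)<.005,z
               ~~~~~^^^
  File "act.py", line 23, in lower
    robot.move_linear(bw(x,y,GZ+.024),.10)
    ~~~~~~~~~~~~~~~~~^^^^^^^^^^^^^^^^^^^^^
host.PlanningError: the arm cannot follow that straight line within its joint ranges
```

Run:
```python
from act import *
print(st()['qpos'],st()['ee_pos'])
for h in(.06,.045,.03,.024,.012,0): print(h,robot.ik(bw(.052,.039,GZ+h),RT))
print("pulled",robot.ik(bw(.033,.039,GZ),RT))
for k in(3,4): print(k,[robot.ik(bw(x,SY[k],GZ+h),RT) for x,h in((.052,.06),(.052,0),(.033,0))])
```

```text
[-0.9023  0.0959  0.2634  2.2853 -0.6168  0.192   2.2942] [0.4425 0.3322 0.1917]
0.06 [-0.9031  0.0952  0.2626  2.2864 -0.6171  0.1915  2.2943]
0.045 [-1.1565  0.1467  0.539   2.2861 -0.9403  0.2019  2.6033]
0.03 [-1.137   0.1908  0.5231  2.2773 -1.1221  0.1991  2.776 ]
0.024 [-1.0946  0.2046  0.4773  2.2725 -1.1688  0.1912  2.8214]
0.012 [ 0.2845  0.4175 -1.0868  2.2264  1.3224  0.2881  0.5027]
0 [ 0.1375  0.3851 -0.9142  2.2207  1.3328  0.2191  0.4676]
pulled [ 0.1447  0.383  -0.9091  2.2608  1.5023  0.2043  0.3017]
3 [array([-0.6145,  0.1409,  0.169 ,  2.2309, -0.8729,  0.2871,  2.7018]), array([ 0.4318,  0.5172, -1.0898,  2.1665,  1.2199,  0.2764,  0.7882]), array([ 0.4532,  0.5204, -1.0922,  2.2049,  1.3325,  0.2592,  0.6876])]
4 [array([-0.1161,  0.2128, -0.1893,  2.139 , -0.7925,  0.3454,  2.7731]), array([-0.0108,  0.3604, -0.3626,  2.1016, -0.7662,  0.2085,  2.7679]), array([ 0.584 ,  0.5939, -1.0903,  2.123 ,  1.0391,  0.2638,  1.1398])]
```

```bash
cat >> act.py <<'E'
SEED={2:[.2845,.22,-1.0,2.2,1.36,.33,.47],3:[.44,.32,-1.08,2.15,1.25,.38,.74],4:[.575,.40,-1.08,2.08,1.0,.38,1.17]}
def over(k,dx=0,dy=0,h=.06):
    robot.goto_joints(SEED[k]); say("seed"); print(local())
    robot.move_ptp(bw(.085-.058+GX+dx,SY[k]+dy,GZ+h),RT); say("over"); print(st()['qpos'])
E
python3 - <<'E'
from act import *
for h in(.16,.13,.10):
    q=robot.ik(bw(.04,.039,GZ+h),RT)
    if q is not None: robot.goto_joints(q); break
say("up")
over(2); print([robot.ik(bw(x,.039,GZ+h),RT) for x,h in((.052,.024),(.052,0),(.033,0))])
E
```

```text
up t20.0 [0.395  0.2847 0.2666] F [ 0.6  0.4 -1.9] op 0.0395 gf 30.0
seed t22.2 [0.5279 0.2987 0.2283] F [-0.6 -0.2 -1.3] op 0.0393 gf 30.0
[ 0.1025 -0.0464  0.0695]
over t22.8 [0.4423 0.3322 0.1917] F [-0.6  0.4  0.6] op 0.0390 gf 30.0
[ 0.4586  0.2712 -1.2124  2.2512  0.8041  0.2456  0.9758]
[array([ 0.18  ,  0.3097, -0.9355,  2.2368,  1.037 ,  0.1914,  0.7396]), array([ 0.1375,  0.3851, -0.9142,  2.2207,  1.3328,  0.2191,  0.4676]), array([ 0.1447,  0.383 , -0.9091,  2.2608,  1.5023,  0.2043,  0.3017])]
```

```bash
cat >> act.py <<'E'
def place(k):
    z=lower(k); assert abs(z)<.005,z
    pull(k); l=local(); h=robot.move_linear(bw(l[0]-.006,l[1],GZ+l[2]+.0005),.02,threshold=8); print("stop",h,local()-l); say("p2")
    assert h and .036<st()['opening']<.043
    release()
def full(p,k):
    p,s=refit(p); assert s>.88
    pick(p); assert .036<st()['opening']<.043
    over(k); place(k)
E
python3 - <<'E'
from act import *
place(2)
E
```

```text
hit True local [0.052  0.0385 0.    ]
low t24.1 [0.466  0.3568 0.1424] F [-0.3  1.  -0.9] op 0.0397 gf 30.0
pull hit True local [ 0.0385  0.0385 -0.    ] dx -0.01347936567659161
pulled t24.5 [0.4583 0.3489 0.1346] F [-5.  -5.5  9.3] op 0.0399 gf 30.0
stop True [-0.0016 -0.      0.    ]
p2 t24.7 [0.4575 0.3479 0.1338] F [-2.5 -3.6  3.3] op 0.0397 gf 30.0
free t26.9 [0.4274 0.3176 0.1953] F [ 0.2  0.2 -0.6] op 0.0603 gf 0.0
```

The thresholds tripped early on normal load, so this paddle was pulled only 15 mm. I'll regrip and pull it down to the stop.

```bash
cat >> act.py <<'E'
def pullstop(x0,total=.0215):
    """slide down in steps until force along the slope shows the stop"""
    F0=st()['force']; robot.move_linear(bw(local()[0],local()[1],GZ+local()[2]+.0005),.02)
    while local()[0]>x0-total:
        l=local(); robot.move_linear(bw(l[0]-.002,l[1],GZ+l[2]),.04); f=BR.T@st()['force']
        print("  x %.4f moved %.4f Fboard"%(local()[0],local()[0]-x0),f.round(1))
        if f[0]>9 and local()[0]<x0-.0165: break
def place(k):
    z=lower(k); assert abs(z)<.005,z
    x0=local()[0]; pullstop(x0); say("pulled"); assert .036<st()['opening']<.043
    release()
E
python3 - <<'E'
from act import *
robot.move_linear(bw(.0369,.0385,GZ),.1); robot.gripper_to(.02); say("regrip")
pullstop(.052); say("pulled"); release()
E
```

```text
regrip t28.5 [0.4575 0.3478 0.1339] F [-3.1 -3.   6.7] op 0.0393 gf 30.0
  x 0.0367 moved -0.0153 Fboard [ 6.8 -0.1 -2. ]
  x 0.0366 moved -0.0154 Fboard [ 9.4  0.4 -2.8]
  x 0.0366 moved -0.0154 Fboard [ 9.1 -0.5 -3.3]
  x 0.0366 moved -0.0154 Fboard [10.1 -0.4 -2.6]
  x 0.0366 moved -0.0154 Fboard [ 9.2 -0.3 -3.8]
  x 0.0366 moved -0.0154 Fboard [ 9.4  0.1 -3.3]
  x 0.0366 moved -0.0154 Fboard [ 8.7 -1.2 -4.3]
  x 0.0366 moved -0.0154 Fboard [10.2 -0.7 -4.6]
  x 0.0366 moved -0.0154 Fboard [10.2 -0.4 -5. ]
  x 0.0366 moved -0.0154 Fboard [10.2 -0.1 -6.5]
  x 0.0366 moved -0.0154 Fboard [ 9.4  0.3 -5.9]
  x 0.0366 moved -0.0154 Fboard [ 9.1 -0.4 -5.8]
  x 0.0366 moved -0.0154 Fboard [ 9.6 -0.4 -6.5]
  x 0.0365 moved -0.0155 Fboard [ 9.8 -0.7 -5.3]
  x 0.0365 moved -0.0155 Fboard [ 9.8 -0.7 -5.8]
  x 0.0365 moved -0.0155 Fboard [10.6 -0.5 -6.8]
  x 0.0365 moved -0.0155 Fboard [ 8.9 -0.2 -5.5]
  x 0.0365 moved -0.0155 Fboard [10.5 -1.  -5.9]
  x 0.0364 moved -0.0156 Fboard [10.6 -0.8 -5.4]
  x 0.0364 moved -0.0156 Fboard [10.1 -0.4 -5.3]
  x 0.0364 moved -0.0156 Fboard [10.   0.5 -7.2
[... 3241 characters left out ...]
.0355 moved -0.0165 Fboard [10.7 -0.3 -9.8]
  x 0.0355 moved -0.0165 Fboard [  9.9  -1.2 -10.6]
  x 0.0355 moved -0.0165 Fboard [10.  -0.5 -9.4]
  x 0.0355 moved -0.0165 Fboard [10.4 -1.  -9.1]
  x 0.0355 moved -0.0165 Fboard [ 9.9 -0.8 -9.6]
pulled t51.8 [0.4537 0.3441 0.139 ] F [10.1  9.2 -2.2] op 0.0394 gf 30.0Traceback (most recent call last):
  File "<stdin>", line 3, in <module>
  File "act.py", line 30, in release
    robot.gripper_to(.060); l=local(); robot.move_linear(bw(l[0],l[1],l[2]+GZ+.075),.15); say("free")
                                       ~~~~~~~~~~~~~~~~~^^^^^^^^^^^^^^^^^^^^^^^^^^^^^^^^
host.PlanningError: the arm cannot follow that straight line within its joint ranges
```

My stepping loop crept because each step was relative to the measured position, but the paddle is against something. I'll retreat and look.

```bash
cat >> act.py <<'E'
def retreat():
    l=local()
    for h in(.075,.05,.03):
        try: robot.move_linear(bw(l[0],l[1],l[2]+GZ+h),.15); return say("free")
        except robot.PlanningError: pass
    robot.move_ptp(bw(l[0],l[1],l[2]+GZ+.05),RT); say("free ptp")
def release(): robot.gripper_to(.060); retreat()
def look(name):
    i=grab()
    c=[cv2.resize(i[n][y:y+h,x:x+w],(w*s,h*s),interpolation=2) for n,(x,y,w,h,s) in dict(top=(110,185,125,145,3),side=(140,260,125,165,3)).items()]
    c[0]=cv2.copyMakeBorder(c[0],0,60,0,0,0); cv2.imwrite(name,np.clip(np.hstack(c)*1.6,0,255).astype(np.uint8))
E
python3 - <<'E'
from act import *
print(local(),st()['qpos'])
retreat(); robot.move_ptp([.42,.05,.35],st()['tool_rot']); say("park")
look("pics/r2.png")
i=grab()
for p in([.4322,-.0116,.0955],[.4235,-.1184,-.0447]): print(*fit(i,p))
E
```

```text
[0.0334 0.0385 0.0073] [ 0.1558  0.3588 -0.9123  2.2651  1.4171  0.1895  0.3801]
free t53.0 [0.4329 0.322  0.1786] F [-0.2 -0.2  0.2] op 0.0600 gf 0.0
park t55.0 [0.4199 0.0503 0.3496] F [-0.2  0.6  0.6] op 0.0597 gf 0.0
[ 0.4322 -0.0116  0.0954] 0.5685839951038361
[ 0.4418 -0.1001 -0.0346] 0.8632575571537018
```

View pics/r2.png

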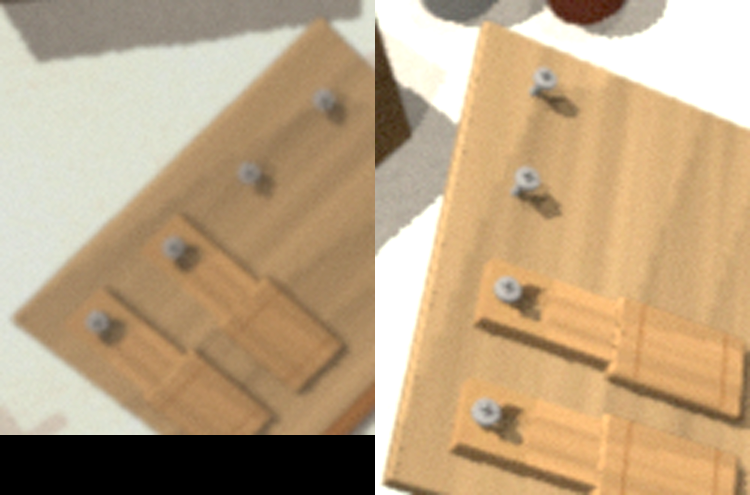

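```bash
cat > rect.py <<'E'
from act import *
def rect(i,name,ks=(1,2)):
    s=2000; x1,y1=.11,.15 # px per m ; image x = board -y, image y = board -x
    out=[]
    for n in("top","side"):
        g=[[x1,y1],[x1,-.15],[-.09,-.15],[-.09,y1]]
        src=proj(n,[bw(a,b,.012) for a,b in g]).astype(np.float32)
        dst=np.float32([[(y1-b)*s,(x1-a)*s] for a,b in g])
        w=cv2.warpPerspective(i[n],cv2.getPerspectiveTransform(src,dst),(600,400),flags=cv2.INTER_CUBIC)
        w=np.clip(w*1.6,0,255).astype(np.uint8)
        for k in ks:
            o=OUT+[.085-.076,SY[k]]
            cv2.polylines(w,[np.int32([[(y1-b)*s,(x1-a)*s] for a,b in o])],True,(0,0,255),1)
        out.append(w[:,:300*len(ks)//2])
    cv2.imwrite(name,np.hstack(out))
if __name__=="__main__":
    rect(grab(),"pics/rect.png")
E
python3 rect.py
```

```text
(no output)
```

View pics/rect.png

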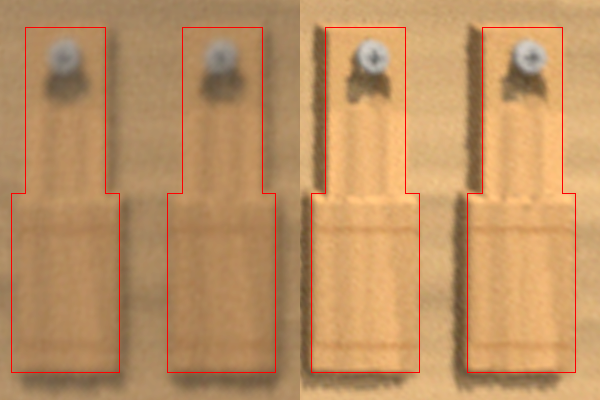

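In the rectified views both paddles fit the outline of a locked paddle to about 1 mm in both cameras. Next is the third paddle; the fourth seems to have been knocked, so I'll refit both.

```bash
cat >> act.py <<'E'
def pullstop(x0,total=.024):
    l=local(); z=GZ+l[2]+.0004; f0=(BR.T@st()['force'])[0]
    robot.move_linear(bw(x0-.012,l[1],z),.05)
    c=.012
    while c<total:
        c+=.0015; robot.move_linear(bw(x0-c,l[1],z),.03); f=BR.T@st()['force']
        if f[0]>9 and x0-local()[0]>.0145: break
    print("pull cmd %.4f moved %.4f"%(c,x0-local()[0]),f.round(1),"z %.4f"%local()[2])
E
python3 - <<'E'
from act import *
robot.move_ptp([.40,.33,.36],RT); say("park")
i=grab()
for p in([.4322,-.0116,.0955],[.4235,-.1184,-.0447],[.4418,-.1001,-.0346]):
  for v in(("top","side"),("top",),("side",)): print(v,*fit(i,p,v))
E
```

```text
park t56.3 [0.4006 0.3289 0.36  ] F [0.4 0.6 0.7] op 0.0601 gf 0.0
('top', 'side') [ 0.4322 -0.0116  0.0957] 0.9350388050079346
('top',) [ 0.4322 -0.0116  0.0955] 0.9485004544258118
('side',) [ 0.4326 -0.0113  0.0934] 0.9215964674949646
('top', 'side') [ 0.4418 -0.1001 -0.0353] 0.9267577826976776
('top',) [ 0.4416 -0.1001 -0.0366] 0.9399240612983704
('side',) [ 0.4421 -0.0994 -0.0452] 0.9151664972305298
('top', 'side') [ 0.4419 -0.1    -0.0368] 0.9279340505599976
('top',) [ 0.4417 -0.1    -0.0367] 0.940430223941803
('side',) [ 0.4421 -0.0996 -0.0393] 0.9148801565170288
```

Run:
```python
from act import *
pick([.4322,-.0116,.0957]); assert .036<st()['opening']<.043
over(3)
print([robot.ik(bw(x,SY[3],GZ+h),RT) for x,h in((.052,.024),(.052,0),(.033,0))])
place(3)
```

```text
grasped t59.7 [ 0.4573 -0.0092  0.0218] F [-1.4 -0.2  7.1] op 0.0397 gf 30.0
lifted t60.9 [ 0.4566 -0.0092  0.2206] F [ 0.1  0.2 -0.7] op 0.0399 gf 30.0
seed t62.1 [0.5624 0.2545 0.2131] F [-0.1 -0.8 -0.6] op 0.0397 gf 30.0
[ 0.0875 -0.102   0.0614]
over t63.1 [0.4977 0.2779 0.1916] F [ 0.2  0.7 -1.4] op 0.0398 gf 30.0
[ 0.4894  0.2778 -1.0462  2.2007  0.2451  0.217   1.6788]
[array([ 0.4555,  0.4235, -1.0768,  2.1825,  0.9133,  0.2308,  1.0586]), array([ 0.4318,  0.5172, -1.0898,  2.1665,  1.2199,  0.2764,  0.7882]), array([ 0.4532,  0.5204, -1.0922,  2.2049,  1.3325,  0.2592,  0.6876])]Traceback (most recent call last):
  File "<stdin>", line 5, in <module>
  File "act.py", line 63, in place
    z=lower(k); assert abs(z)<.005,z
  File "act.py", line 23, in lower
    robot.move_linear(bw(x,y,GZ+.024),.10)
    ~~~~~~~~~~~~~~~~~^^^^^^^^^^^^^^^^^^^^^
host.PlanningError: the arm cannot follow that straight line within its joint ranges
```

```bash
cat >> act.py <<'E'
def lower(k,dx=0,dy=0):
    x=.085-.058+GX+dx; y=SY[k]+dy
    for h in(.05,.042,.034,.028): robot.move_ptp(bw(x,y,GZ+h),RT)
    print(st()['qpos'])
    hit=robot.move_linear(bw(x,y,GZ-.004),.03,threshold=5); print("hit",hit,"local",local()); say("low")
    return local()[2]
E
python3 - <<'E'
from act import *
place(3)
E
```

```text
[ 0.407   0.375  -1.0048  2.186   0.7049  0.1965  1.2452]
hit True local [ 0.0518 -0.0391 -0.    ]
low t65.1 [0.5215 0.3026 0.1423] F [-0.   0.9 -0.8] op 0.0396 gf 30.0
pull cmd 0.0225 moved 0.0196 [13.5 -1.4 -2.1] z 0.0006
pulled t67.2 [0.51   0.2908 0.1316] F [9.6 7.9 6. ] op 0.0400 gf 30.0
free t69.3 [0.4783 0.2583 0.191 ] F [0.  0.3 0.7] op 0.0600 gf 0.0
```

Run:
```python
from act import *
robot.move_ptp([.40,.33,.36],RT); say("park")
p,s=refit([.4419,-.1,-.0368]); assert s>.9
pick(p); assert .036<st()['opening']<.043
over(4)
place(4)
```

```text
park t70.5 [0.4001 0.3295 0.3587] F [ 0.4  0.5 -0.8] op 0.0600 gf 0.0
('top', 'side') [ 0.4419 -0.1    -0.0366] 0.925
('top',) [ 0.4419 -0.1    -0.0368] 0.938
('side',) [ 0.4416 -0.0993 -0.0365] 0.912
grasped t74.1 [ 0.4671 -0.101   0.0218] F [-1.1 -0.2  6.9] op 0.0394 gf 30.0
lifted t75.3 [ 0.4664 -0.1008  0.2205] F [ 0.7 -0.4 -1.4] op 0.0399 gf 30.0
seed t76.5 [0.6014 0.1948 0.2022] F [-0.3  0.2 -0.8] op 0.0395 gf 30.0
[ 0.0685 -0.1716  0.0614]
over t77.3 [0.5537 0.2233 0.1916] F [ 0.4 -0.5 -1.2] op 0.0396 gf 30.0
[ 0.6292  0.3818 -1.062   2.1188  0.2102  0.2776  1.8782]
[ 0.4818  0.4228 -0.928   2.1064  0.2724  0.2217  1.8155]
hit True local [ 0.0513 -0.1165  0.0001]
low t79.2 [0.5767 0.2483 0.1421] F [-0.2  1.  -0.9] op 0.0394 gf 30.0
pull cmd 0.0210 moved 0.0184 [10.2 -0.8 -2.1] z 0.0007
pulled t81.0 [0.5659 0.2372 0.132 ] F [7.2 6.3 4.1] op 0.0397 gf 30.0
free t82.5 [0.5344 0.2048 0.1915] F [ 0.7 -0.   0.2] op 0.0600 gf 0.0
```

Run:
```python
from act import *
from rect import rect
from vis import Rz
y=.12; Rt=np.c_[-Rz(y)[:,0],Rz(y)[:,1],-Rz(y)[:,2]]
robot.move_ptp([.42,.0,.40],Rt); robot.move_ptp([.60,-.06,.40],Rt); say("park")
i=grab(); rect(i,"pics/rr.png",(1,2,3,4)); r=cv2.imread("pics/rr.png"); r=cv2.resize(r,(800,267),interpolation=cv2.INTER_AREA)
a=cv2.imread("pics/top0.png")[255:330,418:523]; b=cv2.imread("pics/side0.png")[180:265,420:472]
f=lambda x,w,h:np.clip(cv2.resize(x,(w,h),interpolation=2)*1.6,0,255).astype(np.uint8)
lo=np.hstack([f(a,462,330),f(b,202,330),np.zeros((330,136,3),np.uint8)])
cv2.imwrite("pics/chk.png",np.vstack([r,lo]))
for n in i: cv2.imwrite(f"pics/{n}1.png",i[n])
```

```text
park t84.4 [ 0.5998 -0.0596  0.399 ] F [-0.5  0.8 -0.2] op 0.0597 gf 0.0
```

View pics/chk.png

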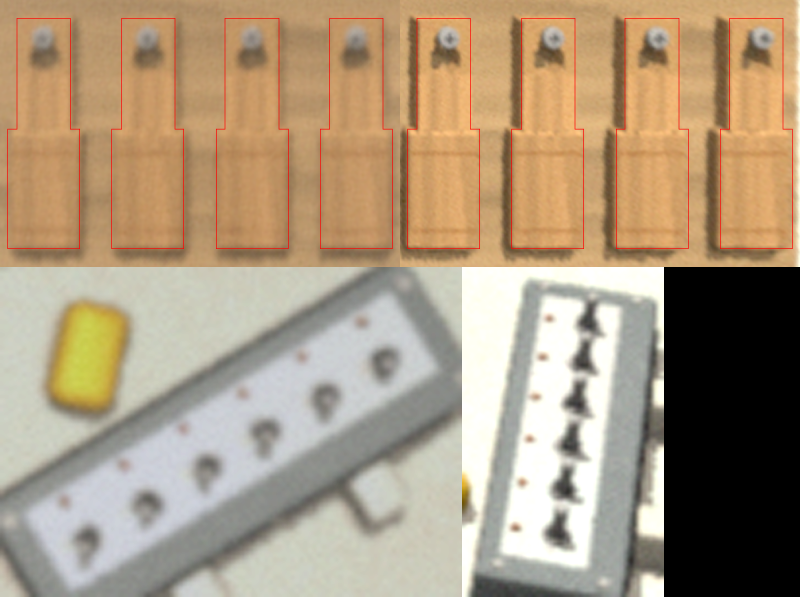

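All four paddles are locked and flat. The bats lie as box yaw -1.02 predicts: in the side view they are about 8 px long, leaning to the near end. Now the trimmer.

```bash
cat > trim.py <<'E'
from act import *
y=.12; Rt=np.c_[-Rz(y)[:,0],Rz(y)[:,1],-Rz(y)[:,2]]
H=np.array([.799,-.287,.034]); d=Rz(y)@[-1,0,0]
def tip(a,e=0): # TCP for fingertip on grip top
    return H+d*(.205*np.cos(a)+.015*np.sin(a)*0)+np.array([0,0,.205*np.sin(a)+.003*np.cos(a)+.012/np.cos(a)+.008*np.tan(a)+.019+e])
robot.gripper_to(0)
robot.move_ptp(tip(.75,.05),Rt); say("above")
hit=robot.move_linear(tip(.75,-.015),.05,threshold=2.5); say("touch %s"%hit); print("expected",tip(.75))
for a in(.65,.55,.45,.35,.25,.17,.1,.05,0): 
    robot.move_linear(tip(a,-.002),.08); say("a%.2f"%a)
robot.move_linear(tip(0,-.006),.04,threshold=25); say("bottom")
robot.move_linear(tip(0,.10),.12); say("up")
for n,i in grab().items(): cv2.imwrite(f"pics/{n}2.png",i)
a=cv2.imread("pics/top2.png")[130:340,395:535]; b=cv2.imread("pics/side2.png")[125:280,285:490]
cv2.imwrite("pics/t2.png",np.clip(np.hstack([cv2.resize(a,(300,450),interpolation=2),cv2.resize(b,(500,450),interpolation=2)])*1.6,0,255).astype(np.uint8))
E
python3 trim.py
```

```text
above t86.6 [ 0.6509 -0.3031  0.2701] F [0.1 0.2 1.4] op 0.0004 gf 0.0
touch True t87.6 [ 0.6499 -0.3048  0.2148] F [4.7 0.5 1.7] op 0.0004 gf 2.4
expected [ 0.6501 -0.305   0.2188]
a0.65 t88.0 [ 0.6374 -0.3064  0.1992] F [1.5 1.2 6.1] op 0.0005 gf 2.4
a0.55 t88.4 [ 0.626  -0.3079  0.1804] F [0.8 0.8 5.3] op 0.0003 gf 2.3
a0.45 t88.9 [ 0.6162 -0.3092  0.1607] F [ 0.4 -0.   4.3] op 0.0005 gf 1.9
a0.35 t89.3 [ 0.6081 -0.3101  0.1402] F [ 0.4 -0.5  3.8] op 0.0007 gf 1.4
a0.25 t89.7 [ 0.6018 -0.3107  0.119 ] F [-0.9  0.5  2.3] op 0.0004 gf 0.6
a0.17 t90.1 [ 0.598  -0.3111  0.1015] F [ 0.3 -0.7 -0.3] op 0.0006 gf 0.0
a0.10 t90.4 [ 0.5961 -0.3113  0.0866] F [-0.5 -1.2 -0.1] op 0.0006 gf 0.0
a0.05 t90.7 [ 0.5954 -0.3114  0.076 ] F [-0.7  0.2  0.3] op 0.0004 gf 0.0
a0.00 t91.0 [ 0.5967 -0.312   0.0678] F [-4.9  2.5 24.5] op 0.0003 gf 12.5
bottom t91.2 [ 0.5971 -0.3121  0.0669] F [-22.5   8.8  69.8] op 0.0005 gf 34.5
up t92.3 [ 0.5951 -0.3114  0.167 ] F [-0.7  0.4 -0.5] op 0.0001 gf 0.0
```

View pics/t2.png

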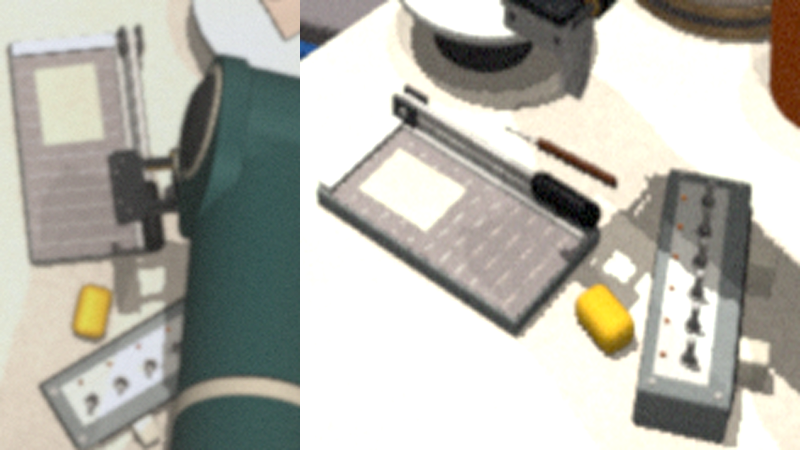

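The arm lies level and stays down in the side view after the finger left (grip at crop (565,200)), so it is latched. Now the power sweep.

```bash
cat > sweep.py <<'E'
from act import *
b=[.4295,-.3193,-1.0155]; R=Rz(b[2]); P=lambda u,z:np.array([b[0],b[1],0])+R@[u,0,z]
for sg in(1,-1):
    Rt=np.c_[sg*R[:,0],-sg*R[:,1],-R[:,2]]
    print(sg,[robot.ik(P(u,.093),Rt) is not None for u in(-.14,0,.145)])
Z=.045+.029+.019
for sg in(1,-1):
    try:
        Rt=np.c_[sg*R[:,0],-sg*R[:,1],-R[:,2]]
        if robot.ik(P(-.14,Z),Rt) is None: continue
        robot.move_ptp(P(-.14,Z+.10),Rt); say("above"); robot.move_linear(P(-.14,Z),.12); say("start")
        robot.move_linear(P(.15,Z),.07); say("end"); break
    except robot.PlanningError as e: print(sg,e)
else: raise SystemExit
robot.move_linear(P(.15,Z+.12),.12)
robot.move_ptp([.45,.0,.38],st()['tool_rot']); say("park")
i=grab(); 
for n in i: cv2.imwrite(f"pics/{n}3.png",i[n])
a=i["top"][248:345,408:532]; c=i["side"][175:280,415:485]
cv2.imwrite("pics/s3.png",np.clip(np.hstack([cv2.resize(a,(500,400),interpolation=2),cv2.resize(c,(270,400),interpolation=2)])*1.6,0,255).astype(np.uint8))
E
python3 sweep.py
```

```text
1 [True, True, True]
-1 [True, True, True]
above t95.8 [ 0.3558 -0.2004  0.193 ] F [-0.5  0.1  0.4] op 0.0007 gf 0.0
start t96.8 [ 0.3559 -0.2005  0.0934] F [ 0.4 -0.2  0. ] op 0.0003 gf 0.0
end t101.1 [ 0.5086 -0.4467  0.093 ] F [-0.7 -0.8  0.8] op 0.0008 gf 0.0
park t104.0 [ 0.4502 -0.0005  0.38  ] F [ 0.3  0.7 -0. ] op 0.0005 gf 0.0
```

View pics/s3.png

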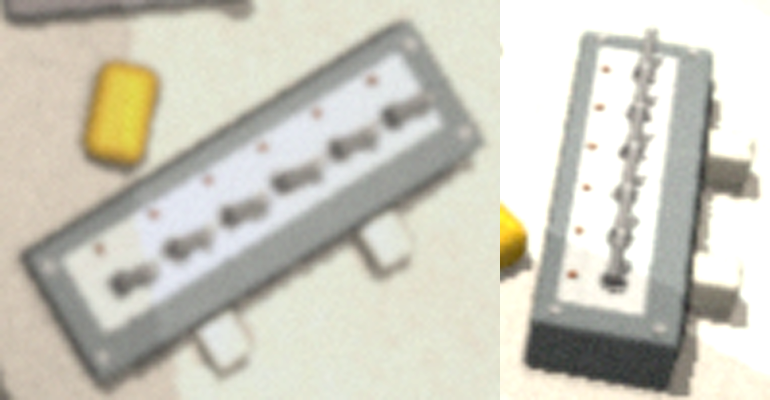

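All six bats now lean towards +x, so they are off. Last look at the whole scene before handing in.

View pics/side3.png

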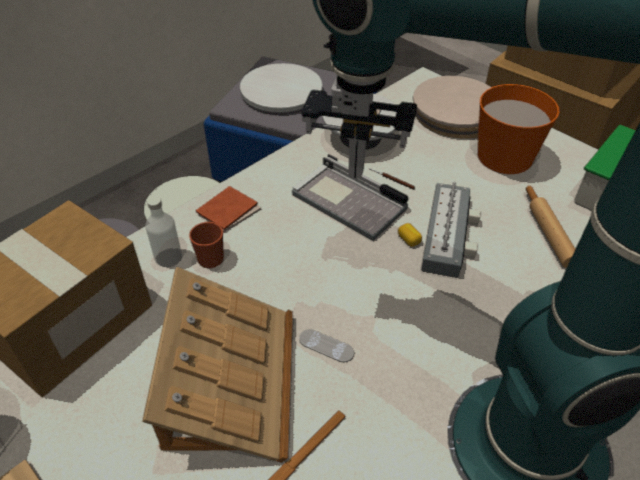

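The four paddles hang on the board (heads at (197,287) to (178,397)), the trimmer is down at (390,190), and the switches are off. The sponge at (409,234) and the rib at (327,345) are where they were.

```bash
python3 -c "
from rig import robot, imaging, monitor
print(robot.sign_off())"
```

```text
the job is handed in; nothing more can be done
None
```

The job is handed in at about 104 s of the 210 s: all four paddles are locked on their own screws, the trimmer arm is latched down, all six switches were swept off last in one drag, and the sponge and rib look unmoved.

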